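Reset the height stop on the inspection fixture

TASK

Reset the height stop on the blue inspection fixture to the master part lying in its nest: swing the red-gripped lever anticlockwise (from above) about a quarter of a radian or more to loosen the lock nut, then crank the stop screw clockwise until you feel its brass foot bear on the part with a light preload of about 18 N (the push at the crank rises by about 3 N), and swing the lever back clockwise until the nut is tight again at a push of about 10 N on the red grip. Do not turn the screw while the nut is still on its seat, do not jam the foot down or force the nut, leave the part in its nest and do not disturb the things lying around.

Things in the scene. Friction and masses are not known exactly. Their poses are not given: they have to be found in the camera images.
- fixture: Fixed fixture: steel base plate 150 x 190 x 16 mm, blue column at its +y side, blue beam reaching over the middle, top 110 mm up. Origin: centre of the plate's underside; x and y along the 150 and 190 mm sides. A vertical stop screw passes through the beam above the origin, nut on top of the beam, crank above the nut, foot below the beam.
- screw_axis (a point): Point on the vertical axis shared by screw, nut, lever and crank, at the beam's top face (110 mm up).
- nest (a point): Centre of the nest floor on the base plate, 16 mm up, right below the screw; low dark rails keep the part within about 1.5 mm.
- lever_pin (a point): Middle of where to grip the upright red grip at the end of the lock nut's steel lever: cylinder 16 mm in diameter, from 113 to 172 mm up (this point 157 mm up), 95 mm from the screw axis. Lever arm top 120 mm up. It only swings round the axis. It lies roughly on the fixture's -x side; the lever's angle on the nut differs each time, so where it gets tight must be felt.
- crank_grip (a point): Middle of where to grip the upright orange crank handle on top of the stop screw: sleeve 14 mm in diameter that spins freely on its pin, 42 mm tall, its top 16 mm above this point, 30 mm from the screw axis. It goes round the axis with the screw and sinks 2 mm per radian turned clockwise from above.
- stop_screw: Stop screw with its crank and brass foot (18 mm in diameter). Clockwise from above lowers it by 2 mm per radian. The foot starts 2 to 8 mm above the part; how far it stands out of the screw differs each time and is not measured. Once it touches, its load rises by about 8 N per 0.1 rad, and the push needed at the crank (under 2 N when free) by about 1 N per 5 N. It stays where it is left.
- screw_drum (a joint): Angle of the stop screw in rad, growing as it turns clockwise from above (down), 0 to 6.
- lock_nut (a joint): Angle of the lock nut off its seat in rad: 0 on its seat, growing as it is unscrewed anticlockwise from above, up to 1.8. Starts on its seat, only nipped up. Swinging it free takes about 2.5 N at the red grip. It stays where it is left.
- nut_seat (a joint): Wind-up of the spring washer under the nut in rad: negative when tight. Once the nut is back on its seat, pushing the lever on clockwise winds the washer: it starts to give at about 5 N at the red grip, then about 4 N more per 0.1 rad; a push of 10 N leaves about -0.11. At the start -0.02 to -0.05 (not tight enough).
- master_part: Master part, loose: grey aluminium block 52 x 44 x 40 mm, 0.26 kg, in the nest below the foot. Origin: centre of its underside.
- bush_a: Bystander: loose brass bush, 44 mm flange, 34 mm tall. Origin: centre of its underside.
- bush_b: Bystander: loose brass bush like the other one.
- marker_bottle: Bystander: white ink bottle with a blue cap, 44 mm in diameter, 95 mm tall. Origin: centre of its underside.
- deburrer: Bystander: deburring tool with a yellow handle, 150 mm long, lying beyond the fixture. Origin: its middle, on the table.

How it is judged (in metres and radians):
On the way, in this order (a step that is already met when the one before it is completed fails the run):
1. the lock nut is loosened, more than 0.15 rad off its seat, with the foot still clear of the part (value of joint lock_nut above 0.15 rad and contact force between stop_screw and master_part below 1 N), for 0.2 s.
2. with the nut loose, the foot has been screwed down to bear on the part with 6 to 32 N (contact force between stop_screw and master_part between 6 and 32 N and value of joint lock_nut above 0.1 rad), for 0.3 s.
At the end, for the whole second after the job is handed in: The foot bears on the part with 6 to 32 N, the lock nut is on its seat (within 0.03 rad) with the washer wound to beyond -0.065 rad, and the part lies flat in its nest (within 4 mm) (contact force between stop_screw and master_part between 6 and 32 N and value of joint lock_nut below 0.03 rad and value of joint nut_seat below -0.065 rad and horizontal distance between master_part and nest below 0.004 m and angle between master_part's own z axis and vertical below 0.06 rad); the robot touches nothing.
It fails at once if the foot is jammed on the part with over 45 N (contact force between stop_screw and master_part above 45 N).
It fails at once if the nut is forced: washer wound beyond -0.3 rad (over about 17 N at the grip) (value of joint nut_seat below -0.3 rad).
It fails at once if the screw is turned (faster than 0.15 rad/s) while the nut is within 0.05 rad of its seat (value of joint lock_nut below 0.05 rad and (velocity of joint screw_drum above 0.15 rad/s or velocity of joint screw_drum below -0.15 rad/s)).
It fails at once if a bystander is moved by more than 20 mm (distance of any of bush_a, bush_b, marker_bottle, deburrer from where it was at the start of the episode above 0.02 m).
It also fails if it takes over 72 s, if anything falls off the work surface, if the arm or the gripper's body presses on something with over 40 N, if the wrist force passes 120 N, or if a joint passes its speed limit or range.

ROBOT

A 7-joint arm with a two-finger parallel gripper is mounted at the origin on the work surface. World frame = base frame: x ahead of the robot, y to its left, z up, the work surface at z = 0. Lengths are in mm, angles in rad, forces in N, time in s.
With the tool pointing down it reaches from about 400 to 925 mm from the base axis. Payload 4.1 kg.
Tool frame: the origin (TCP) lies midway between the tips of the shut fingers; the grasp point (between the pads) lies 19 mm behind it (env.tcp_to_grasp is the z of the grasp point in the tool frame, in mm); z points along the fingers, y is the line along which they close (so a half turn about z gives the same grasp; the last joint's range is limited). The gripper opens to 85 mm and grips with 20 to 120 N. Pads are 22 mm wide; open, the fingers measure 114 mm over their backs; the gripper's body (76 mm by 85 mm) begins 54 mm behind the grasp point. The pads swing forward as they close: fully open they stand 13 mm farther back than shut.
Start: joints at [1.012, 0.398, 0.045, 1.537, -0.019, 1.207, -0.051], TCP at [288.49, -582.509, 231.347] pointing down, gripper open.
Joint ranges: [-2.82, 2.82], [-0.49, 2.23], [-1.37, 1.46], [0, 2.46], [-1.36, 4.5], [0.23, 2], [-2.94, 2.94]. Speed limits (rad/s): [2.57, 2.57, 3.14, 3.14, 3.14, 3.14, 3.14].

INTERFACE

Orientations are given as a unit quaternion [w, x, y, z].
In Python, from workcell import env, optics gives the robot as it stands.
- The arm moves only by the tool arm_command, never from a script. Its argument "targets" is a list of rows, each a list of 7 numbers: the shift along the tool's x, y, z in mm, then the turn, a rotation vector about the tool's x, y, z in degrees, then the opening, from 0 (shut) to 1 (fully open). In form: [[tx, ty, tz, wx, wy, wz, gripper], ...]. A call has 1 to 10 rows; each row shifts and turns the commanded pose from where the row before left it, along the tool's axes as they then stand; what a row does not reach is not made up. A row lasts 1/8 s, in which the tool goes at most 62.5 mm and 10.7 degrees, less where a joint would pass 70% of its speed; a pose out of reach is approached as far as the arm can. A call with a gripper value outside its range is refused whole. The fingers move at their own pace and stop on an object; the grip force is fixed at half the most. Time passes only in rows, so rows that do not move let the fingers close. It gives the time, the measured TCP pose, the force, the opening and the grip force at its end, in the units of the state.
- env.state(): the state, without advancing time (a new reading comes with each control period).
- optics.capture(name): name is "scene" or "top" or "wrist"; returns (picture, depth): 480x640x3 uint8, red, green, blue; 480x640 float32, mm along the optical axis (not along the pixel's ray), 0 where there is no reading.
- optics.camera_info(name): a dict with "fx", "fy", "cx", "cy" (pixels), "rvec" (rotation vector, rad) and "tvec" (3), from world to camera coordinates, as OpenCV has them; the wrist camera has in their place "hand_eye" (4x4, takes a point from camera to tool coordinates, whose origin is the TCP and whose axes are the flange's). Camera axes: x right, y down, z forward; pixel columns grow to the right and rows downward; lengths in mm; the calibration is good to about 2 mm. A picture is of the moment at which its call begins: read the wrist's pose just before it. camera_info takes no time and is no camera call.
- env.close_job(): hands the job in; it is judged then, once.
The state is a dict: "time_s": time; "joints": joint angles; "qd": joint speeds; "joint_torque": joint torques, N m; "ee_pos": TCP position; "eef_rot": TCP orientation; "force": force on the tool from outside, world axes, zero at the start; "moment": the same for the moment, N m; "width": opening from 0.0 (shut) to 1.0 (fully open); "grip_force": force on a finger pad.
Only numpy, scipy, OpenCV 4.12 (cv2) and the standard library are available. Lean on these libraries where they do the work, as an engineer would, in place of code of your own. Each camera call takes 0.05 s, during which the arm holds its last target. There are 200 camera calls.

## Working session

There is one attempt and no reset: what is moved stays moved. The work goes in short steps, Python scripts to look and compute and a tool call to move; the robot and the scene stay as the last step left them, time stands still between calls to the robot, and variables do not carry over. Pictures are saved under pics/ and viewed, at most 10 in all, crops included, and the job is handed in when it is done.

Besides the shell and the picture viewer there is one more tool, called as a command line: name --pt "numbers of a row" for each row, then --argument value for the rest. arm_command: Moves the arm, as the interface text tells. Its arguments: {"type":"object","properties":{"targets":{"type":"array","items":{"type":"array","items":{"type":"number"}}}},"required":["targets"]}

```bash
mkdir -p pics; ls; python3 - <<'E'
from workcell import env, optics
import cv2,numpy as np
s=env.state(); print(s)
for n in("scene","top"):
    p,d=optics.capture(n); np.savez(f"pics/{n}.npz",p=p,d=d); cv2.imwrite(f"pics/{n}.png",p[:,:,::-1]); print(n,optics.camera_info(n))
print(optics.camera_info("wrist"))
E
```

```text
pics
{'time_s': 0.0, 'joints': array([ 1.01202516,  0.39918456,  0.04502334,  1.53787004, -0.0187341 ,
        1.20692554, -0.05069369]), 'qd': array([-3.79516310e-04, -7.74132325e-04,  1.14767300e-04, -9.34529772e-04,
        2.49752034e-03,  3.50133804e-05,  3.84771940e-04]), 'joint_torque': array([-9.51939523e-05, -4.75127900e+01,  1.36473175e+00, -2.54220128e+01,
        1.17388624e-02,  9.38997022e-03, -1.01215164e-05]), 'ee_pos': array([ 288.18390146, -581.91022461,  230.27249607]), 'eef_rot': array([-9.44517754e-04,  9.73678772e-01,  2.27922535e-01, -2.72169013e-04]), 'force': array([ 0.05676247, -0.28130413, -0.09516134]), 'moment': array([-0.02275951,  0.03065282, -0.04195763]), 'grip_force': 0.0, 'width': 0.9966146908126935}
scene {'fx': 517.0451593010484, 'fy': 517.0451593010484, 'cx': 322.2636377249978, 'cy': 238.67136556717563, 'rvec': array([ 0.65758117,  2.51482721, -1.30937908]), 'tvec': array([ 534.83832288,  -66.49061653, 1118.5544767 ])}
top {'fx': 493.96714930270934, 'fy': 493.96714930270934, 'cx': 310.64642464632755, 'cy': 234.05930304285536, 'rvec': array([ 2.20761527, -2.17736364,  0.01544761]), 'tvec': array([ 31.45713982, 601.72675934, 859.33996388])}
{'fx': 353.04406326441216, 'fy': 353.04406326441216, 'cx': 320.82398062799354, 'cy': 233.70263239975392, 'hand_eye': array([[-2.46848478e-04, -9.47259635e-01, -3.20467040e-01,
         8.32274576e+01],
       [ 9.99999525e-01, -5.35988454e-04,  8.14036494e-04,
        -7.31159526e-01],
       [-9.42870545e-04, -3.20466687e-01,  9.47259317e-01,
        -1.41827924e+02],
       [ 0.00000000e+00,  0.00000000e+00,  0.00000000e+00,
         1.00000000e+00]])}
```

View pics/scene.png

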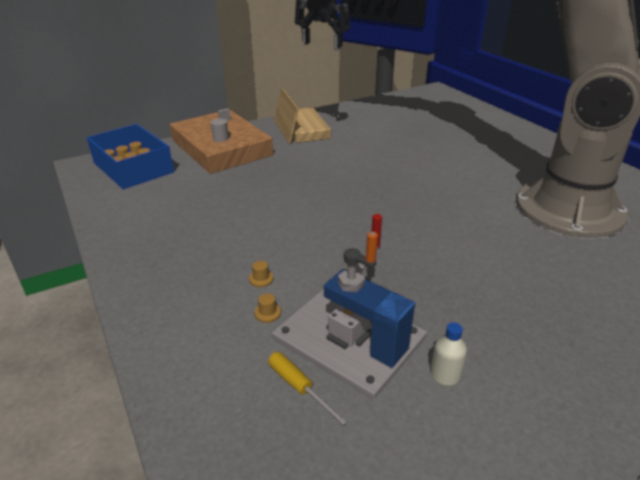

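View pics/top.png

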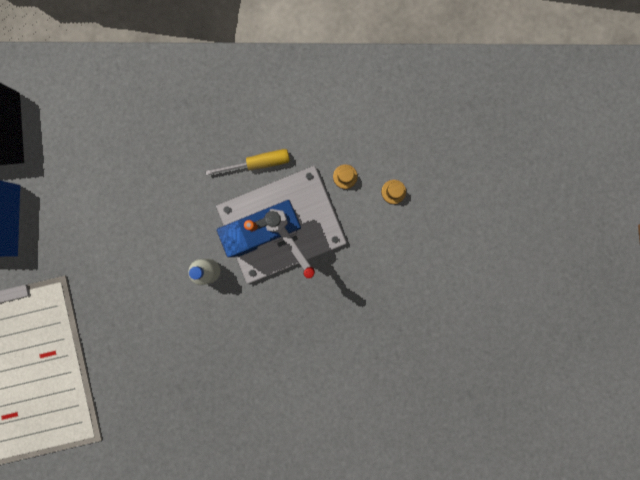

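The scene view shows the fixture at about (350,320), with the red grip at (377,230) and the orange crank at (371,247). In the top view the red grip top is at (309,272), the orange at (250,226), the screw hub at (272,219), the bottle at (203,272) and the bushes at (345,177) and (394,191).

```bash
cat > h.py <<'E'
import numpy as np,cv2
from scipy.spatial.transform import Rotation as R
from workcell import env,optics
def cam(n,s=None):
    c=optics.camera_info(n)
    if n=="wrist":
        H=c["hand_eye"]; q=s["eef_rot"]; Rt=R.from_quat([q[1],q[2],q[3],q[0]]).as_matrix()
        return c,Rt@H[:3,:3],Rt@H[:3,3]+s["ee_pos"]
    M=cv2.Rodrigues(c["rvec"])[0]; return c,M.T,-M.T@c["tvec"]
def ray(C,uv,z):
    c,A,o=C; d=A@np.array([(uv[0]-c["cx"])/c["fx"],(uv[1]-c["cy"])/c["fy"],1]); return o+d*(z-o[2])/d[2]
def proj(C,P):
    c,A,o=C; v=A.T@(np.array(P)-o); return np.array([c["cx"]+c["fx"]*v[0]/v[2],c["cy"]+c["fy"]*v[1]/v[2]])
def blobs(p,lo,hi,amin=15):
    h=cv2.cvtColor(p,cv2.COLOR_RGB2HSV); m=cv2.inRange(h,lo,hi)
    n,l,st,ce=cv2.connectedComponentsWithStats(m); return [(ce[i].round(1),st[i]) for i in range(1,n) if st[i,4]>=amin],l
RED=((0,170,60),(4,255,255)); ORG=((6,170,120),(12,255,255)); BLUE=((105,150,50),(125,255,255))
E
python3 - <<'E'
from h import *
C=cam("top"); f=np.load("pics/top.npz"); p,d=f["p"],f["d"]
print("cam",C[2])
for nm,c,z in(("red",RED,172),("org",ORG,170),("blue",BLUE,110)):
    for ce,st in blobs(p,*c)[0]: print(nm,ce,st,ray(C,ce,z).round(1), "depth z",(C[1]@np.array([(ce[0]-C[0]["cx"])/C[0]["fx"],(ce[1]-C[0]["cy"])/C[0]["fy"],1])*d[int(ce[1]),int(ce[0])]+C[2]).round(1))
for uv in((309.5,176.5),(335.5,240),(253,273),(228,210)): print("bolt",ray(C,uv,16).round(1))
print("hub",[ray(C,(272.5,219.5),z).round(1) for z in(110,130,150)])
for uv in((345,175,34),(394,189,34),(197,272,95)): print(ray(C,uv[:2],uv[2]).round(1))
S=cam("scene");q=np.load("pics/scene.npz")["p"]
for nm,c in(("red",RED),("org",ORG)): print(nm,[ (b[0],b[1]) for b in blobs(q,*c)[0]])
cv2.imwrite("pics/topc.png",cv2.resize(p[130:310,180:420,::-1],None,fx=3.3,fy=3.3,interpolation=cv2.INTER_CUBIC))
E
```

```text
cam [570.10934997  20.5444845  880.95577148]
red [308.7 272.3] [304 268  10  10  79] [540.6  38.2 172. ] depth z [540.6  38.2 172.1]
red [ 47.7 354. ] [ 41 352  14   5  36] [417.5 412.6 172. ] depth z [381.9 504.2   6.2]
red [  9.3 415.5] [  2 413  15   6  40] [328.9 465.4 172. ] depth z [271.5 571.4   3.1]
org [249.1 225. ] [245 221   9   9  39] [607.5 125.4 170. ] depth z [605.3 119.4 211. ]
blue [  8.8 218.5] [   0  181   20   75 1364] [616.  516.4 110. ] depth z [620.8 568.3  29.3]
blue [288.6 215.3] [271 201  29  31 329] [626.6  72.5 110. ] depth z [626.6  72.5 110. ]
blue [244.6 235.7] [ 220  208   60   48 1241] [593.7 141.  110. ] depth z [593.7 140.9 110.4]
blue [195.7 272.9] [190 268  12  11 104] [534.4 216.7 110. ] depth z [533.7 220.5  94.9]
bolt [702.4  43.1  16. ]
bolt [591.2  -4.   16. ]
bolt [531.4 139.7  16. ]
bolt [641.5 185.9  16. ]
hub [array([619.7,  97.7, 110. ]), array([618.4,  95.7, 130. ]), array([617.1,  93.7, 150. ])]
[702.9 -18.4  34. ]
[ 679.7 -102.7   34. ]
[535.2 218.5  95. ]
red [(array([376.6, 224.6]), array([373, 215,   8,  31, 144], dtype=int32))]
org [(array([371.5, 247. ]), array([367, 232,  11,  30, 210], dtype=int32))]
```

View pics/topc.png

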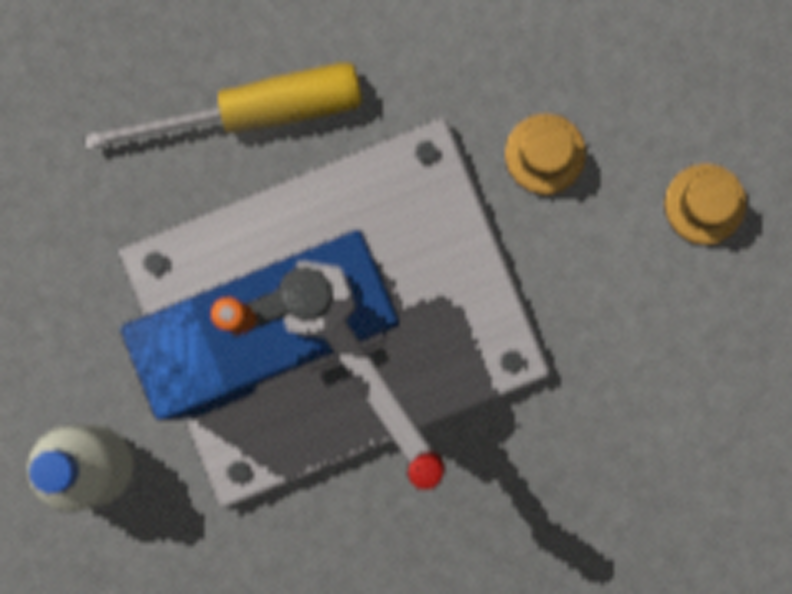

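arm_command --pt "36 -32 0 0 0 0 0.6" --pt "36 -32 0 0 0 0 0.6" --pt "36 -32 0 0 0 0 0.6" --pt "36 -32 0 0 0 0 0.6" --pt "36 -32 0 0 0 0 0.6" --pt "36 -32 0 0 0 0 0.6" --pt "36 -32 0 0 0 0 0.6" --pt "36 -32 0 0 0 0 0.6" --pt "36 -32 0 0 0 0 0.6" --pt "36 -32 0 0 0 0 0.6"

```text
time_s: 1.35
ee_pos: [469.2, -134.4, 231.1]
eef_rot: [0.0, 0.974, 0.228, -0.0]
force: [0.8, -0.5, -0.1]
width: 0.601
grip_force: 0.0
```

arm_command --pt "36 -32 0 0 0 0 0.6" --pt "36 -32 0 0 0 0 0.6" --pt "36 -32 0 0 0 0 0.6" --pt "34 -27 0 0 0 0 0.6" --pt "0 0 0 0 0 -9 0.6" --pt "0 0 0 0 0 0 0.6" --pt "0 0 0 0 0 0 0.6"

```text
time_s: 2.22
ee_pos: [541.4, 36.3, 231.0]
eef_rot: [0.0, 0.953, 0.302, -0.0]
force: [0.6, -0.0, 0.0]
width: 0.599
grip_force: 0.0
```

```bash
python3 - <<'E'
from h import *
s=env.state(); print(s["time_s"],s["ee_pos"],s["eef_rot"],s["force"],s["joints"].round(2))
p,d=optics.capture("wrist"); C=cam("wrist",s); cv2.imwrite("pics/w1.png",p[:,:,::-1])
for nm,c,z in(("red",RED,172),("org",ORG,211)):
    for ce,st in blobs(p,*c)[0]: print(nm,ce,st,ray(C,ce,z).round(1))
E
```

```text
2.225 [541.41684142  36.3394392  230.99578456] [ 1.68678378e-04  9.53333174e-01  3.01920028e-01 -3.58046148e-04] [ 0.56410294 -0.03997373  0.00878312] [ 0.21  0.23 -0.42  1.78  0.1   1.15 -1.2 ]
red [314.3 243.1] [304 220  23  44 742] [546.5  45.3 172. ]
org [259.   60.8] [257  56   7  12  21] [611.7 117.7 211. ]
org [249.9  79.9] [242  75  16   8  22] [603.3 117.  211. ]
```

View pics/w1.png

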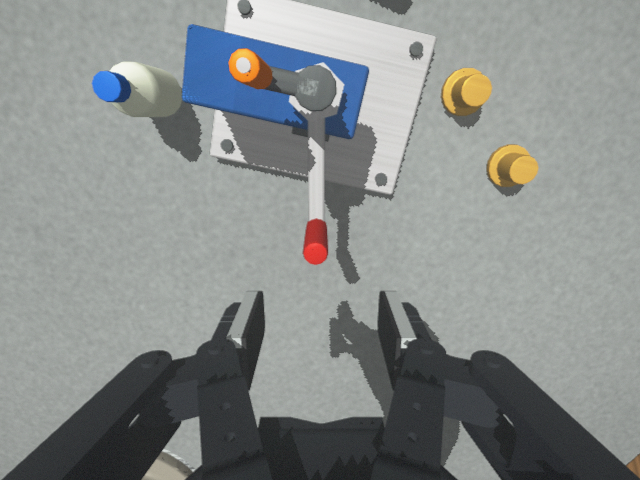

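The wrist view shows the red grip top at about (315.5,253), the crank top at (244,65) and the four plate bolts at (245,7), (416,50), (381,180) and (227,146). The gripper straddles the lever's line.

```bash
python3 - <<'E'
from h import *
s=env.state(); C=cam("wrist",s)
r=ray(C,(315.5,253),172);o=ray(C,(244,65),211); b=np.mean([ray(C,u,16) for u in((245,7),(416,50),(381,180),(227,146))],0)
print(r,o,b,np.hypot(*(r-b)[:2]),np.hypot(*(o-b)[:2]))
t=cam("top")
R_=R.from_quat(np.roll(s["eef_rot"],-1)).as_matrix()
print((R_.T@(np.array([r[0],r[1],138])-s["ee_pos"])).round(1))
E
```

```text
[541.63233904  40.97674942 172.        ] [606.76335161 122.05445885 211.        ] [618.21975666  94.12555825  16.        ] 93.22246734335211 30.18729378098579
[ 2.9 -3.7 93.1]
```

arm_command --pt "1 -1 31 0 0 0 0.6" --pt "1 -1 31 0 0 0 0.6" --pt "1 -1 31 0 0 0 0.6" --pt "0 0 0 0 0 0 0.3" --pt "0 0 0 0 0 0 0" --pt "0 0 0 0 0 0 0" --pt "0 0 0 0 0 0 0" --pt "0 0 0 0 0 0 0"

```text
time_s: 3.28
ee_pos: [542.9, 41.4, 139.3]
eef_rot: [0.0, 0.953, 0.303, 0.001]
force: [-2.6, -0.4, 4.9]
width: 0.163
grip_force: 58.9
```

arm_command --pt "0.1 4.75 0 0 0 -2.86 0" --pt "0.1 4.75 0 0 0 -2.86 0" --pt "0.1 4.75 0 0 0 -2.86 0" --pt "0.1 4.75 0 0 0 -2.86 0" --pt "0.1 4.75 0 0 0 -2.86 0" --pt "0.1 4.75 0 0 0 -2.86 0" --pt "0.1 4.75 0 0 0 -2.86 0" --pt "0.1 4.75 0 0 0 -2.86 0" --pt "0 0 0 0 0 0 0"

```text
time_s: 4.4
ee_pos: [570.2, 15.6, 139.3]
eef_rot: [0.0, 0.874, 0.487, 0.0]
force: [-2.6, 0.5, 5.6]
width: 0.171
grip_force: 59.3
```

arm_command --pt "0 0 0 0 0 0 0.6" --pt "0 0 0 0 0 0 0.6" --pt "0 0 -50 0 0 0 0.6" --pt "0 0 -50 0 0 0 0.6" --pt "0 0 0 0 0 0 0.6"

```text
time_s: 5.03
ee_pos: [572.9, 16.0, 242.8]
eef_rot: [0.002, 0.874, 0.486, 0.004]
force: [0.6, -1.5, 0.3]
width: 0.595
grip_force: 0.0
```

```bash
python3 - <<'E'
from h import *
s=env.state(); print(s["time_s"],s["ee_pos"],s["joints"].round(2),s["force"])
p,d=optics.capture("wrist"); C=cam("wrist",s); cv2.imwrite("pics/w2.png",p[:,:,::-1])
c,A,o=C
h=cv2.cvtColor(p,cv2.COLOR_RGB2HSV)
for P in((617.5,92.7,170),(606,121,211),(611,106,165)):
    u=proj(C,P).round().astype(int); z=d[u[1],u[0]]
    print(P,u,(A@np.array([(u[0]-c["cx"])/c["fx"],(u[1]-c["cy"])/c["fy"],1])*z+o).round(1))
for nm,k,z in(("red",RED,172),("org",ORG,211)):
    for ce,st in blobs(p,*k)[0]: print(nm,ce,st,ray(C,ce,z).round(1))
E
```

```text
5.025 [572.92490876  16.00452534 242.83100424] [ 0.3   0.27 -0.49  1.71  0.14  1.19 -0.78] [ 0.58489037 -1.51500254  0.33970746]
(617.5, 92.7, 170) [316 105] [617.8  92.8 167.2]
(606, 121, 211) [260  60] [606.  120.9 210.5]
(611, 106, 165) [294  91] [611.1 105.8 166.6]
red [315.9 245.3] [305 224  22  42 690] [572.7  20.8 172. ]
org [264.4  68.7] [251  59  24  15  42] [605.7 116.8 211. ]
```

View pics/w2.png

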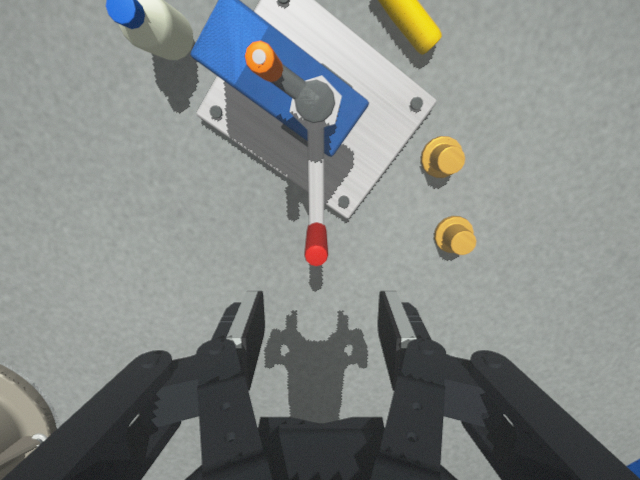

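The wrist view shows the lever swung clear with its red grip at (316,247), and the crank sleeve's top at (260,57), which agrees with (606,121).

arm_command --pt "36 -9 0 0 0 0 0.5" --pt "36 -9 0 0 0 0 0.5" --pt "35 -9 0 0 0 0 0.5" --pt "0 0 22 0 0 0 0.5" --pt "0 0 22 0 0 0 0.5" --pt "0 0 22 0 0 0 0.5" --pt "0 0 0 0 0 0 0" --pt "0 0 0 0 0 0 0" --pt "0 0 0 0 0 0 0" --pt "0 0 0 0 0 0 0"

```text
time_s: 6.32
ee_pos: [603.1, 119.1, 171.5]
eef_rot: [0.001, 0.874, 0.486, -0.001]
force: [3.4, -3.4, -10.1]
width: 0.15
grip_force: 58.4
```

```bash
python3 - <<'E'
from h import *
s=env.state(); print(s["ee_pos"],s["eef_rot"],s["force"],s["moment"],s["width"],s["joints"].round(2))
u=s["ee_pos"][:2]-[617.5,92.7]; print(np.hypot(*u),np.degrees(np.arctan2(u[1],u[0])))
E
```

```text
[603.08284562 119.13031694 171.51117667] [ 6.07516375e-04  8.73895630e-01  4.86112558e-01 -8.00266322e-04] [  3.44989459  -3.42948102 -10.09312532] [-0.74762416 -0.49255513 -0.04284839] 0.14966965894566475 [ 0.12  0.42 -0.51  1.68  0.23  1.1  -1.01]
30.10674333583391 118.61149194605841
```

```bash
python3 - <<'E'
import numpy as np
p=np.radians(-60)+np.arange(0,46)*.1
d=30*np.c_[np.diff(np.cos(p)),np.diff(np.sin(p))]
for i in range(45): print(i,d[i].round(1).tolist(),end="; ")
E
```

```text
0 [2.5, 1.6]; 1 [2.3, 1.9]; 2 [2.1, 2.1]; 3 [1.9, 2.3]; 4 [1.7, 2.5]; 5 [1.4, 2.6]; 6 [1.2, 2.8]; 7 [0.9, 2.9]; 8 [0.6, 2.9]; 9 [0.3, 3.0]; 10 [-0.0, 3.0]; 11 [-0.3, 3.0]; 12 [-0.6, 2.9]; 13 [-0.9, 2.9]; 14 [-1.2, 2.8]; 15 [-1.4, 2.6]; 16 [-1.7, 2.5]; 17 [-1.9, 2.3]; 18 [-2.2, 2.1]; 19 [-2.4, 1.9]; 20 [-2.5, 1.6]; 21 [-2.7, 1.4]; 22 [-2.8, 1.1]; 23 [-2.9, 0.8]; 24 [-3.0, 0.5]; 25 [-3.0, 0.2]; 26 [-3.0, -0.1]; 27 [-3.0, -0.4]; 28 [-2.9, -0.7]; 29 [-2.8, -1.0]; 30 [-2.7, -1.3]; 31 [-2.6, -1.5]; 32 [-2.4, -1.8]; 33 [-2.2, -2.0]; 34 [-2.0, -2.2]; 35 [-1.8, -2.4]; 36 [-1.5, -2.6]; 37 [-1.3, -2.7]; 38 [-1.0, -2.8]; 39 [-0.7, -2.9]; 40 [-0.4, -3.0]; 41 [-0.1, -3.0]; 42 [0.2, -3.0]; 43 [0.5, -3.0]; 44 [0.8, -2.9];
```

arm_command --pt "2.5 1.6 0.2 0 0 0 0" --pt "2.4 1.9 0.2 0 0 0 0" --pt "2.2 2.1 0.2 0 0 0 0" --pt "0 0 0 0 0 0 0"

```text
time_s: 6.82
ee_pos: [611.1, 122.0, 171.0]
eef_rot: [0.001, 0.874, 0.486, -0.002]
force: [-0.9, -5.0, -8.8]
width: 0.148
grip_force: 58.5
```

arm_command --pt "1.5 2.7 0.2 0 0 0 0" --pt "1.4 2.8 0.2 0 0 0 0" --pt "1.4 2.6 0.2 0 0 0 0" --pt "1.2 2.8 0.2 0 0 0 0" --pt "0 0 0 0 0 0 0"

```text
time_s: 7.45
ee_pos: [622.9, 121.7, 170.1]
eef_rot: [0.0, 0.874, 0.486, -0.002]
force: [-2.0, -4.7, -7.7]
width: 0.144
grip_force: 58.6
```

arm_command --pt "0.9 2.9 0.2 0 0 0 0" --pt "0.5 3.0 0.2 0 0 0 0" --pt "0.1 3.0 0.2 0 0 0 0" --pt "-0.2 3.0 0.2 0 0 0 0" --pt "0 0 0 0 0 0 0"

```text
time_s: 8.07
ee_pos: [633.1, 117.4, 169.4]
eef_rot: [-0.001, 0.874, 0.487, -0.002]
force: [-3.4, -3.6, -7.5]
width: 0.149
grip_force: 58.7
```

```bash
cat > c.py <<'E'
from h import *
from scipy.optimize import least_squares
import json,os,sys
s=env.state(); L=json.load(open("log.json")) if os.path.exists("log.json") else [[603.1,119.1],[611.1,122.0],[622.9,121.7]]
if len(sys.argv)<2: L.append(s["ee_pos"][:2].tolist()); json.dump(L,open("log.json","w"))
c=least_squares(lambda c:np.r_[np.hypot(*(np.array(L)-c).T)-30,.3*(c-[617.5,92.7])],[617.5,92.7]).x
u=s["ee_pos"][:2]-c; a=np.arctan2(u[1],u[0]); t=np.array([np.sin(a),-np.cos(a)]); r=u/np.hypot(*u)
F=s["force"][:2]; a0=np.arctan2(119.1-c[1],603.1-c[0])
print("centre",c.round(1),"R",np.hypot(*u).round(2),"ang",np.degrees(a).round(1),"turned",((a0-a)%6.283).round(3),"z",s["ee_pos"][2].round(2),"Ft",(F@t).round(2),"Fr",(F@r).round(2),"Fz",s["force"][2].round(1))
ph=np.radians(58.2)-a+np.arange(9)*.1
d=30*np.c_[np.diff(np.cos(ph)),np.diff(np.sin(ph))]; print(d.round(1).tolist())
E
python3 c.py
```

```text
centre [616.7  92.4] R 29.91 ang 56.7 turned 1.052 z 169.4 Ft -0.91 Fr -4.88 Fz -7.5
[[-0.2, 3.0], [-0.5, 3.0], [-0.8, 2.9], [-1.1, 2.8], [-1.4, 2.7], [-1.6, 2.5], [-1.9, 2.3], [-2.1, 2.1]]
```

arm_command --pt "-0.3 3.0 0.2 0 0 0 0" --pt "-0.6 3.0 0.2 0 0 0 0" --pt "-0.9 2.9 0.2 0 0 0 0" --pt "-1.1 2.8 0.2 0 0 0 0"

```text
time_s: 8.57
ee_pos: [640.8, 110.3, 168.7]
eef_rot: [-0.002, 0.873, 0.487, -0.002]
force: [-6.1, -1.9, -6.0]
width: 0.141
grip_force: 58.8
```

```bash
python3 c.py
```

```text
centre [616.7  92.4] R 29.99 ang 36.7 turned 1.401 z 168.67 Ft -2.1 Fr -6.04 Fz -6.0
[[-1.2, 2.7], [-1.5, 2.6], [-1.8, 2.4], [-2.0, 2.2], [-2.2, 2.0], [-2.4, 1.8], [-2.6, 1.6], [-2.7, 1.3]]
```

arm_command --pt "0 0 0 0 0 0 0"

```text
time_s: 8.7
ee_pos: [641.1, 109.8, 168.7]
eef_rot: [-0.001, 0.873, 0.487, -0.002]
force: [-4.1, -2.2, -7.3]
width: 0.151
grip_force: 58.8
```

```bash
python3 c.py x
```

```text
centre [616.7  92.4] R 29.98 ang 35.6 turned 1.421 z 168.65 Ft -0.61 Fr -4.62 Fz -7.3
[[-1.3, 2.7], [-1.6, 2.6], [-1.8, 2.4], [-2.0, 2.2], [-2.2, 2.0], [-2.4, 1.8], [-2.6, 1.5], [-2.7, 1.2]]
```

arm_command --pt "-1.4 2.6 0.2 0 0 0 0" --pt "-1.7 2.5 0.2 0 0 0 0" --pt "-1.9 2.3 0.2 0 0 0 0" --pt "-2.1 2.1 0.2 0 0 0 0" --pt "0 0 0 0 0 0 0"

```text
time_s: 9.32
ee_pos: [646.0, 99.3, 167.9]
eef_rot: [-0.001, 0.873, 0.487, -0.001]
force: [-4.7, -0.3, -6.8]
width: 0.146
grip_force: 58.9
```

```bash
python3 c.py
```

```text
centre [616.7  92.4] R 30.05 ang 13.3 turned 1.811 z 167.94 Ft -0.8 Fr -4.66 Fz -6.8
[[-2.2, 2.0], [-2.4, 1.8], [-2.6, 1.5], [-2.7, 1.3], [-2.8, 1.0], [-2.9, 0.7], [-3.0, 0.4], [-3.0, 0.1]]
```

arm_command --pt "-2.3 1.9 0.2 0 0 0 0" --pt "-2.5 1.7 0.2 0 0 0 0" --pt "-2.6 1.4 0.2 0 0 0 0" --pt "-2.8 1.2 0.2 0 0 0 0" --pt "0 0 0 0 0 0 0"

```text
time_s: 9.95
ee_pos: [646.7, 91.2, 167.9]
eef_rot: [-0.003, 0.873, 0.488, 0.002]
force: [-3.0, 5.4, -8.2]
width: 0.145
grip_force: 58.8
```

```bash
python3 c.py
```

```text
centre [616.7  92.4] R 29.99 ang -2.2 turned 2.082 z 167.87 Ft -5.23 Fr -3.23 Fz -8.2
[[-2.7, 1.3], [-2.8, 1.1], [-2.9, 0.8], [-3.0, 0.5], [-3.0, 0.2], [-3.0, -0.1], [-3.0, -0.4], [-2.9, -0.7]]
```

arm_command --pt "0 0 0 0 0 0 0" --pt "0 0 0 0 0 0 0" --pt "0 0 0 0 0 0 0"

```text
time_s: 10.32
ee_pos: [646.7, 91.3, 167.9]
eef_rot: [-0.003, 0.873, 0.488, 0.001]
force: [-2.8, 4.4, -7.9]
width: 0.146
grip_force: 58.8
```

```bash
python3 c.py x
```

```text
centre [616.7  92.4] R 29.99 ang -2.2 turned 2.081 z 167.86 Ft -4.34 Fr -3.0 Fz -7.9
[[-2.7, 1.3], [-2.8, 1.1], [-2.9, 0.8], [-3.0, 0.5], [-3.0, 0.2], [-3.0, -0.1], [-3.0, -0.4], [-2.9, -0.7]]
```

arm_command --pt "2.1 -1.3 0 0 0 0 0" --pt "0 0 0 0 0 0 0"

```text
time_s: 10.58
ee_pos: [646.8, 91.5, 167.9]
eef_rot: [-0.002, 0.873, 0.487, 0.001]
force: [-4.1, 4.3, -6.6]
width: 0.15
grip_force: 58.8
```

```bash
python3 c.py x
```

```text
centre [616.7  92.4] R 30.06 ang -1.7 turned 2.073 z 167.88 Ft -4.13 Fr -4.27 Fz -6.6
[[-2.7, 1.4], [-2.8, 1.1], [-2.9, 0.8], [-3.0, 0.5], [-3.0, 0.2], [-3.0, -0.1], [-3.0, -0.4], [-2.9, -0.7]]
```

arm_command --pt "0 0 0 0 0 0 0" --pt "0 0 0 0 0 0 0" --pt "0 0 0 0 0 0 0"

```text
time_s: 10.95
ee_pos: [646.8, 91.5, 167.9]
eef_rot: [-0.002, 0.873, 0.487, 0.001]
force: [-3.6, 4.4, -6.1]
width: 0.147
grip_force: 58.8
```

```bash
python3 c.py x
```

```text
centre [616.7  92.4] R 30.06 ang -1.7 turned 2.072 z 167.87 Ft -4.31 Fr -3.76 Fz -6.1
[[-2.7, 1.4], [-2.8, 1.1], [-2.9, 0.8], [-3.0, 0.5], [-3.0, 0.2], [-3.0, -0.1], [-3.0, -0.4], [-2.9, -0.7]]
```

arm_command --pt "0 0 0 0 0 0 0.5" --pt "0 0 0 0 0 0 0.5" --pt "0 0 0 0 0 0 0.5" --pt "0 0 -37 0 0 0 0.5" --pt "0 0 -37 0 0 0 0.5" --pt "0 0 0 0 0 0 0.5"

```text
time_s: 11.7
ee_pos: [650.1, 88.9, 246.3]
eef_rot: [0.002, 0.874, 0.486, 0.004]
force: [0.0, 0.2, -0.9]
width: 0.498
grip_force: 0.0
```

```bash
python3 - <<'E'
from h import *
s=env.state(); print(s["time_s"],s["ee_pos"],s["force"])
p,d=optics.capture("wrist"); C=cam("wrist",s); cv2.imwrite("pics/w3.png",p[:,:,::-1])
print("crank exp",proj(C,(646.8,91.5,207)),"pin exp",proj(C,(571,17,172)))
E
```

```text
11.7 [650.13378465  88.90843344 246.30042394] [ 0.04534127  0.23849913 -0.92572297]
crank exp [313.16204965 270.68556284] pin exp [281.0715513  377.91118304]
```

View pics/w3.png

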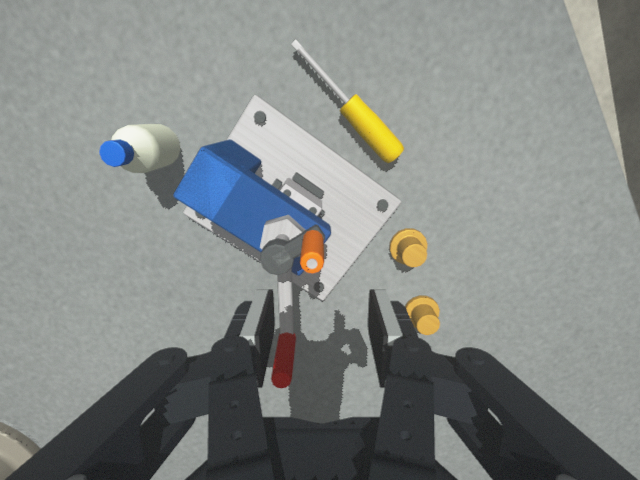

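The wrist view shows the crank top at about (312,263), the hub at (281,256) and the red grip's top at (282,379), where expected. The crank is a few pixels off, so I'll check it with the arm settled.

```bash
python3 - <<'E'
from h import *
p,d=optics.capture("wrist")
s=env.state(); print(s["time_s"],s["ee_pos"],s["eef_rot"])
p,d=optics.capture("wrist"); C=cam("wrist",s)
h=cv2.cvtColor(p,cv2.COLOR_RGB2HSV)
m=cv2.inRange(h,*ORG); ys,xs=np.where(m); print(xs.min(),xs.max(),ys.min(),ys.max())
cv2.imwrite("pics/w4.png",cv2.resize(p[220:400,240:380,::-1],None,fx=3.3,fy=3.3))
z=d[ys.max()-11:ys.max()-8,(xs.min()+xs.max())//2]; print(z, (C[1]@np.array([((xs.min()+xs.max())/2-C[0]["cx"])/C[0]["fx"],(ys.max()-10-C[0]["cy"])/C[0]["fy"],1])*z[1]+C[2]).round(1))
t,dt=optics.capture("top"); T=cam("top")
for ce,st in blobs(t,*ORG)[0]: print("top org",ce,st,ray(T,ce,207))
E
```

```text
11.8 [647.79379364  88.14386612 242.22979688] [5.03324714e-04 8.73762687e-01 4.86351834e-01 6.37800198e-04]
303 326 229 272
[192.47104 194.16641 192.42136] [648.2  95.6 205.2]
```

View pics/w4.png

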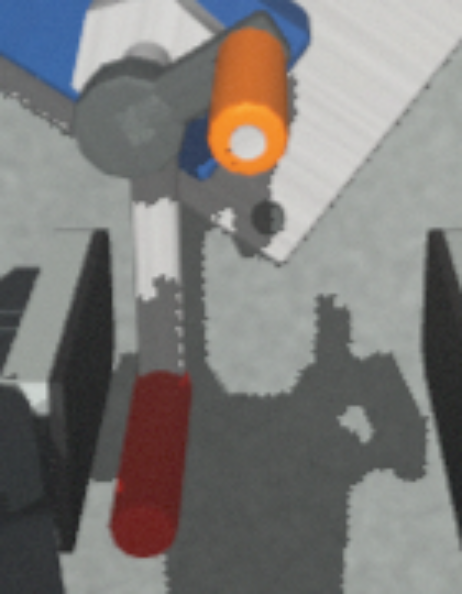

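The crop shows the crank top at (314.5,262.4), the hub at (280.3,255.8) and the red top at (283,381).

```bash
python3 - <<'E'
from h import *
s=env.state(); C=cam("wrist",s)
o=ray(C,(314.5,262.4),207); h=ray(C,(280.3,255.8),163); r=ray(C,(283,381),172)
print(s["time_s"],s["ee_pos"],o,h,r); u=o-h; print(np.hypot(*u[:2]),np.degrees(np.arctan2(u[1],u[0])))
E
```

```text
11.9 [646.88810604  87.94639809 240.64994189] [647.84793355  96.36459263 207.        ] [620.14588496  96.74414718 163.        ] [569.36449146  15.93177671 172.        ]
27.704648662072696 -0.7849785193810211
```

arm_command --pt "-34 -9 0 0 0 0 0.5" --pt "-34 -9 0 0 0 0 0.5" --pt "-33 -9 0 0 0 0 0.5" --pt "0 0 0 0 0 0 0.5" --pt "0 0 34 0 0 0 0.5" --pt "0 0 34 0 0 0 0.5" --pt "0 0 33 0 0 0 0.5" --pt "0 0 0 0 0 0 0.5" --pt "0 0 0 0 0 0 0.5"

```text
time_s: 13.02
ee_pos: [572.3, 17.5, 141.5]
eef_rot: [0.0, 0.873, 0.487, 0.001]
force: [0.1, 0.4, 0.6]
width: 0.5
grip_force: 0.0
```

arm_command --pt "0 0 0 0 0 0 0" --pt "0 0 0 0 0 0 0" --pt "0 0 0 0 0 0 0" --pt "0 0 0 0 0 0 0"

```text
time_s: 13.52
ee_pos: [571.8, 16.9, 142.1]
eef_rot: [0.0, 0.874, 0.486, 0.001]
force: [-2.1, 0.2, 6.4]
width: 0.166
grip_force: 58.4
```

arm_command --pt "0.1 -4.75 0 0 0 2.86 0" --pt "0.1 -4.75 0 0 0 2.86 0" --pt "0.1 -4.75 0 0 0 2.86 0" --pt "0.1 -4.75 0 0 0 2.86 0" --pt "0.1 -4.75 0 0 0 2.86 0" --pt "0.1 -4.75 0 0 0 2.86 0" --pt "0 0 0 0 0 0 0"

```text
time_s: 14.4
ee_pos: [550.7, 34.4, 142.1]
eef_rot: [0.001, 0.936, 0.351, 0.001]
force: [-0.7, -2.1, 6.1]
width: 0.168
grip_force: 58.5
```

```bash
cat > l.py <<'E'
from h import *
s=env.state(); c=np.array([616.7,92.4]); u=s["ee_pos"][:2]-c; a=np.arctan2(u[1],u[0])
t=np.array([np.sin(a),-np.cos(a)]); F=s["force"][:2]
print("R",np.hypot(*u).round(1),"lever from start",((a-np.arctan2(41.4-c[1],542.9-c[0]))).round(3),"Ft",(F@t).round(2),"Fr",(F@u/np.hypot(*u)).round(2),s["force"][2].round(1),s["time_s"])
E
python3 l.py
```

```text
R 87.8 lever from start 0.116 Ft -1.14 Fr 1.96 6.1 14.4
```

arm_command --pt "0 -4.5 0 0 0 2.86 0" --pt "0 -4.5 0 0 0 2.86 0" --pt "0 0 0 0 0 0 0"

```text
time_s: 14.78
ee_pos: [545.1, 41.4, 142.1]
eef_rot: [0.001, 0.953, 0.304, 0.001]
force: [0.2, -0.8, 6.8]
width: 0.172
grip_force: 58.5
```

```bash
python3 l.py
```

```text
R 87.9 lever from start 0.014 Ft -0.75 Fr 0.27 6.8 14.775
```

arm_command --pt "0 -4 0 0 0 2.6 0" --pt "0 0 0 0 0 0 0"

```text
time_s: 15.02
ee_pos: [543.2, 44.0, 142.0]
eef_rot: [0.001, 0.959, 0.282, 0.002]
force: [0.7, -3.8, 5.2]
width: 0.167
grip_force: 58.6
```

```bash
python3 l.py
```

```text
R 88.0 lever from start -0.023 Ft -3.58 Fr 1.52 5.2 15.025
```

arm_command --pt "0 -3 0 0 0 1.5 0" --pt "0 0 0 0 0 0 0" --pt "0 0 0 0 0 0 0"

```text
time_s: 15.4
ee_pos: [542.0, 45.9, 142.1]
eef_rot: [0.002, 0.963, 0.27, 0.002]
force: [1.6, -3.7, 5.4]
width: 0.168
grip_force: 58.6
```

```bash
python3 l.py
```

```text
R 88.0 lever from start -0.049 Ft -4.01 Fr 0.6 5.4 15.4
```

arm_command --pt "0 -4 0 0 0 2.5 0" --pt "0 0 0 0 0 0 0" --pt "0 0 0 0 0 0 0"

```text
time_s: 15.78
ee_pos: [540.0, 49.1, 142.0]
eef_rot: [0.002, 0.969, 0.249, 0.002]
force: [2.4, -4.5, 4.5]
width: 0.169
grip_force: 58.6
```

```bash
python3 l.py
```

```text
R 88.1 lever from start -0.091 Ft -5.09 Fr 0.14 4.5 15.775
```

arm_command --pt "0 -4 0 0 0 2.5 0" --pt "0 0 0 0 0 0 0" --pt "0 0 0 0 0 0 0"

```text
time_s: 16.15
ee_pos: [538.3, 52.2, 142.0]
eef_rot: [0.002, 0.974, 0.227, 0.002]
force: [4.1, -5.1, 4.8]
width: 0.167
grip_force: 58.6
```

```bash
python3 l.py
```

```text
R 88.1 lever from start -0.131 Ft -6.47 Fr -1.33 4.8 16.15
```

arm_command --pt "0 -4 0 0 0 2.5 0" --pt "0 -2 0 0 0 1.2 0" --pt "0 0 0 0 0 0 0" --pt "0 0 0 0 0 0 0"

```text
time_s: 16.65
ee_pos: [536.1, 56.7, 142.0]
eef_rot: [0.003, 0.981, 0.196, 0.002]
force: [3.1, -6.0, 4.7]
width: 0.168
grip_force: 58.6
```

```bash
python3 l.py
```

```text
R 88.2 lever from start -0.188 Ft -6.72 Fr -0.37 4.7 16.65
```

```bash
python3 - <<'E'
from h import *
s=env.state(); print(s["force"],s["moment"],s["ee_pos"])
S=[]
c=np.array([616.7,92.4]);r=(s["ee_pos"][:2]-c)/1e3;F=s["force"];print(r[0]*F[1]-r[1]*F[0], s["moment"][2])
E
```

```text
[ 3.05850486 -5.99236764  4.68915626] [-1.46474841 -0.66894093  0.44207582] [536.05130586  56.71983428 142.0349365 ]
0.5924045851588393 0.44207582348134844
```

arm_command --pt "0 0 0 0 0 0 0" --pt "0 0 0 0 0 0 0" --pt "0 0 0 0 0 0 0"

```text
time_s: 17.02
ee_pos: [536.0, 56.8, 142.0]
eef_rot: [0.003, 0.981, 0.196, 0.002]
force: [2.6, -5.6, 5.1]
width: 0.166
grip_force: 58.6
```

```bash
python3 l.py; python3 - <<'E'
from h import *
s=env.state(); print(s["moment"])
E
```

```text
R 88.2 lever from start -0.189 Ft -6.11 Fr -0.09 5.1 17.025
[-1.39775517 -0.65340916  0.47214012]
```

arm_command --pt "0 0 0 0 0 0 0.5" --pt "0 0 0 0 0 0 0.5" --pt "0 0 0 0 0 0 0.5" --pt "0 0 -45 0 0 0 0.5" --pt "0 0 -45 0 0 0 0.5" --pt "0 0 -20 0 0 0 0.5" --pt "0 0 0 0 0 0 0.5" --pt "0 0 0 0 0 0 0.5"

```text
time_s: 18.02
ee_pos: [532.1, 60.3, 249.1]
eef_rot: [-0.0, 0.981, 0.196, -0.001]
force: [0.9, -0.2, 0.5]
width: 0.501
grip_force: 0.0
```

```bash
python3 - <<'E'
from h import *
s=env.state(); print(s["time_s"],s["ee_pos"],s["force"])
p,d=optics.capture("wrist"); C=cam("wrist",s); cv2.imwrite("pics/w5.png",p[:,:,::-1])
print("pin exp",proj(C,(536-5,54,172)))
E
```

```text
18.025 [532.08195189  60.29063588 249.12618082] [ 0.89229693 -0.1792272   0.48541645]
pin exp [329.92068038 251.2196536 ]
```

View pics/w5.png

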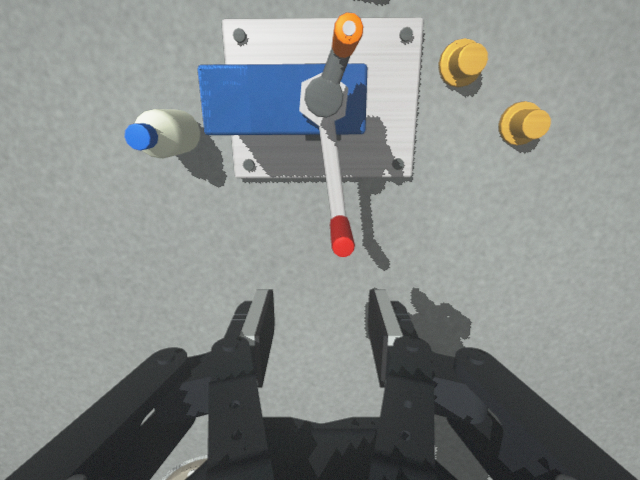

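The red grip's top is now at (343,246), the hub at (324,98) and the crank at (348,28). I'll compare the lever angle with the start.

```bash
python3 - <<'E'
from h import *
s=env.state(); C=cam("wrist",s)
bb=[ray(C,u,16)[:2] for u in((239,36),(407,35),(398,164),(249,165))]
r=ray(C,(343,246),172)[:2]; o=ray(C,(348,28),207)[:2]; b=np.mean(bb,0)
s1=dict(ee_pos=np.array([541.41684142,36.3394392,230.99578456]),eef_rot=np.array([1.68678378e-04,9.53333174e-01,3.01920028e-01,-3.58046148e-04]))
D=cam("wrist",s1); b1=[ray(D,u,16)[:2] for u in((245,7),(416,50),(381,180),(227,146))]; r1=ray(D,(315.5,253),172)[:2]
an=lambda v:np.arctan2(v[1],v[0])
yaw=lambda q:an((q[0]-q[1]+q[3]-q[2]))
print(b,r,o,"crank deg",np.degrees(an(o-b)))
for B,rr in((b1,r1),(bb,r)): print(yaw(np.array(B)),an(rr-np.mean(B,0)), an(rr-np.mean(B,0))-yaw(np.array(B)), an(rr-np.array([616.7,92.4])))
E
```

```text
[618.13574567  94.07204018] [537.73216312  47.33897535] [647.81164843  95.4728131 ] crank deg 2.702490640662868
1.967246356457039 -2.5346414672115736 -4.501887823668612 -2.543018412386474
1.9704467769829668 -2.6150881265362873 -4.585534903519254 -2.623052492186406
```

```bash
python3 - <<'E'
import json,numpy as np
from scipy.optimize import least_squares
L=np.array(json.load(open("log.json"))); print(L.round(1).tolist())
f=least_squares(lambda c:np.hypot(*(L-c[:2]).T)-30,[617,92]); print(f.x,f.fun.round(2)); u=np.array([646.8,91.5])-f.x; print(np.degrees(np.arctan2(u[1],u[0])))
E
```

```text
[[603.1, 119.1], [611.1, 122.0], [622.9, 121.7], [633.1, 117.4], [640.8, 110.3], [646.0, 99.3], [646.7, 91.2]]
[616.71749947  92.39576815] [-0.02  0.13 -0.05 -0.08 -0.01  0.07  0.01]
-1.7055953561301798
```

```bash
python3 - <<'E'
from h import *
t,dt=optics.capture("top"); T=cam("top"); t0=np.load("pics/top.npz"); 
for nm,im,dd,z in(("start",t0["p"],t0["d"],211),("now",t,dt,207)):
    b,l=blobs(im,(4,150,90),(14,255,255),15)
    for ce,st in b:
        if 220<ce[0]<330 and 190<ce[1]<260:
            q=ray(T,ce,z)[:2]; u=q-[616.6,91.2]; print(nm,ce,st,q,np.hypot(*u),np.degrees(np.arctan2(u[1],u[0])))
cv2.imwrite("pics/t2.png",cv2.resize(t[150:300,200:380,::-1],None,fx=4,fy=4))
E
```

```text
start [248.9 224.9] [244 220  10  10  54] [605.43948161 119.63446016] 30.546287748974052 111.42999468348795
now [269.6 195.3] [265 191  10  10  50] [646.67706904  92.50675241] 30.10544275852634 2.4877537600638524
```

View pics/t2.png

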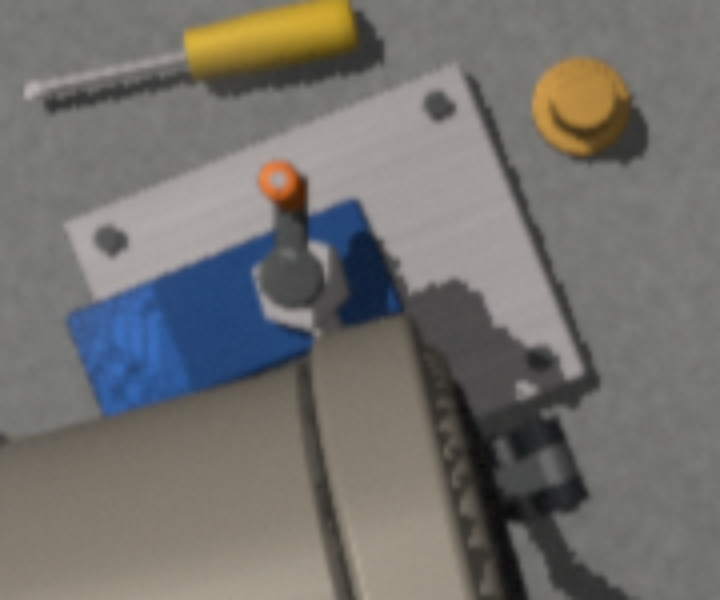

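```bash
python3 -c "
from workcell import env; print(env.close_job())"
```

```text
the job is handed in; nothing more can be done
None
```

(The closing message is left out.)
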